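# Tip a drained carrier tray upright in its draining rack and close the keeper

### The arm

A 6-joint arm with a two-finger parallel gripper is mounted at the origin on the work surface; the furniture and walls round the work are solid. World frame = base frame: x ahead of the robot, y to its left, z up, the work surface at z = 0. Lengths are in m, angles in rad, forces in N, time in s.
With the tool pointing down it reaches from about 0.425 to 0.95 m from the base axis. Payload 3.5 kg.
Tool frame: the origin (TCP) lies between the finger pads; the fingertips stand 14 mm ahead of it and the grasp point (between the pads) lies 5 mm behind it (ctrl.tip_extent is the distance from the TCP to the fingertips, in m); x points along the fingers, z is the direction in which the jaws open and shut, and the axes are right-handed (so a half turn about x gives the same grasp; the last joint's range is limited). The gripper opens to 85 mm and grips with 20 to 120 N. Pads are 22 mm wide; open, the fingers measure 114 mm over their backs; the gripper's body (76 mm by 85 mm) begins 54 mm behind the grasp point. The pads swing forward as they close: fully open they stand 13 mm farther back than shut.
Start: joints at [1.013, 0.286, 1.577, -0, 1.279, -0.15], TCP at [0.268, 0.62, 0.245] pointing down, gripper open.
Joint ranges: [-2.77, 2.77], [-0.9, 2.22], [0.21, 2.48], [-1.53, 4.67], [0.24, 2.81], [-2.84, 2.84]. Speed limits (rad/s): [2.79, 2.79, 3.14, 3.14, 3.14, 3.14].

### API

Orientations are given as a unit quaternion [x, y, z, w].
In Python, from plant import ctrl gives the robot as it stands.
- The arm moves only by the tool move_arm, never from a script. Its argument "commands" is one flat list of numbers, 4 for each row, row after row: the shift along the tool's x, y, z in units of 25 mm (1.0 is 25 mm), then the turn about the tool's x in units of 5 degrees (1.0 is 5 degrees). A call has 1 to 20 rows; each row shifts and turns the commanded pose from where the row before left it, along the tool's axes as they then stand; what a row does not reach is not made up. A row lasts 1/8 s, in which the tool goes at most 62.5 mm and 10.7 degrees, less where a joint would pass 70% of its speed; a pose out of reach is approached as far as the arm can. A call is refused whole if a number of a shift passes 1 or a number of a turn 1, either way. A call with a gripper value outside its range is refused whole. "jaw" is the finger opening in mm, from 0 to 85.4, set as the call begins (left out, the last holds). The fingers move at their own pace and stop on an object; "force" is the grip in N (left out, the last holds). Time passes only in rows, so rows that do not move let the fingers close. It gives the time, the measured TCP pose, the force and the opening at its end, in the units of the state.
- ctrl.get_state(): the state, without advancing time (a new reading comes with each control period).
- ctrl.read_camera(name): name is "scene" or "side" or "wrist"; returns the picture (420x560x3 uint8, red, green, blue); there is no depth.
- ctrl.get_calibration(name): a dict with "camera_matrix" (3x3 intrinsics, pixels), "camera_from_world" (4x4, takes a point from world to camera coordinates); the wrist camera has in their place "mount" (4x4, takes a point from camera to tool coordinates, whose origin is the TCP and whose axes are the tool frame's). Camera axes: x right, y down, z forward; pixel columns grow to the right and rows downward; lengths in m; the calibration is good to about 2 mm. A picture is of the moment at which its call begins: read the wrist's pose just before it. get_calibration takes no time and is no camera call.
- ctrl.sign_off(): hands the job in, once; it reports no verdict.
The state is a dict: "time": time; "qpos": joint angles; "dq": joint speeds; "joint_efforts": joint torques, N m; "eef_pos": TCP position; "tcp_rot": TCP orientation; "contact_force": force on the tool from outside, world axes, zero at the start; "wrist_torque": the same for the moment, N m; "opening": opening from 0.0 (shut) to 1.0 (fully open).
Only numpy, scipy, OpenCV 4.12 (cv2) and the standard library are available. Lean on these libraries where they do the work, as an engineer would, in place of code of your own. Each camera call takes 0.05 s, during which the arm holds its last target.

### The job

The washed carrier tray has drained lying on the sloping front rail of the draining rack. Tip it up on its lower edge, which stays in the rack's foot channel, until it stands leaning back against the wire fence, then swing the keeper (the small arm with the black knob on the rack's right upright) down across the front of the tray so that it cannot fall out. Leave the other things on the bench where they are.

Things in the scene. Friction and masses are not known exactly. Their poses are not given: they have to be found in the camera images.
- rack: draining rack, fixed to the bench: blue-grey drip pan 230 x 318 x 15 mm and steel wires. Origin on the bench under its middle; its +x axis points from its front to its fence (about away from the robot), +y to its left, z up. Its front legs, fence uprights and the thin stays between them, falling from z 69 mm at the rail to z 60 at the fence, stand at y -135 and +135 mm
- rack_channel (a point): middle of the line where the fence plane meets the foot channel's floor, at rack x 90, z 16 mm. The fence, five upright wires in a hoop 270 mm wide, leans back by 8 degrees from there; its top bar is at rack x 117, z 206 mm. The channel runs along y below it: flat floor, low lip in front (35 to 38 mm before this point, 9 mm higher than the floor)
- rack_rail (a point): middle of the front rail, a level steel bar 8 mm thick along the rack's y axis, at rack x -45, z 69 mm; the tray lies on it at the start
- tray: loose ivory plastic tray, about 0.24 kg, 206 mm wide (x), 205 mm long (y), 20 mm thick (z): 4 mm floor, 3 mm rim all round, finger tab at its -y edge. Origin at the middle of its plain outer face, z axis out of the open side. Starts open side down, sloping up towards the robot at 24 degrees, x axis along rack +y, +y edge in the channel, tab edge 65 mm beyond the rail
- tray_foot (a point): middle of the foot edge (tray y +109, z 20 mm), the corner on which it pivots: starts on the channel floor at rack x 84, z 16 mm, the edge almost touching the fence. As the tray is tipped it slides forward some 14 mm. Past about 84 degrees of slope the tray falls back on the fence by itself; standing it slopes at 98 degrees, open side and rim to the robot, tab up, top at rack z 235 mm
- tray_tab (a point): middle of the end of the finger tab: flat lug 50 mm wide, 5 mm thick (tray z 14 to 19 mm) that sticks out 13 mm from the middle of the tray's upper edge, 218 mm from the foot edge. Starts at rack x -115, z 108 mm. A push of a few newtons here towards the fence, rising on an arc about the foot, tips the tray up; straight level pushing rubs more
- rack_pivot (a point): pivot of the keeper: middle of the pivot end of its flat 4 mm arm, 34 mm before the fence plane (14 mm before the rim of the standing tray), at rack x 79, y -135, z 179 mm. The axis is square to the fence: the rack's x axis with the end towards the robot raised by 8 degrees
- keeper (a joint): angle q of the keeper arm: 0 = up along the fence's slope (open, beside the tray), growing as its free end swings to the rack's left (+y) and down; 1.57 = level across the front of the standing tray's right edge, at its stop. It stays where it is left; turning it takes 0.04 N m (about 1 N at the knob)
- keeper_knob (a point): middle of the keeper's black knob, a cylinder 15 mm in diameter and 34 mm long that points from the arm towards the robot, parallel to the pivot axis, 52 mm from that axis; this point is 23 mm before the arm's mid-plane. In the rack's frame it lies at the pivot + (-23 + 7 cos q, 52 sin q, 3 + 51 cos q) mm
- carrier_1: bystander at the right: ivory tube carrier with two tubes, 32 x 188 x 97 mm; origin at its underside
- carrier_2: bystander at the right, beside the first: empty ivory tube carrier, 32 x 188 x 78 mm; origin at its underside
- glasses: bystander at the front right: black safety glasses, 175 x 146 x 48 mm; origin at the underside
- pen: bystander at the front left: black marker without its cap, 116 mm long, 16 mm thick
- pen_cap: bystander at the front left: the marker's cap, 59 x 25 x 16 mm

How it is judged:
On the way:
1. the tray stands on its lower edge in the foot channel, leaning back on the fence (angle between tray's own z axis and vertical between 1.27 and 1.55 rad and z of tray_tab in the frame of rack above 0.22 m and z of tray in the frame of rack below 0.142 m and x of tray in the frame of rack between 0.085 and 0.125 m and y of tray in the frame of rack between -0.03 and 0.03 m), for 0.3 s.
At the end, for the whole second after the job is handed in: The tray stands at rest in the foot channel, tab up and open side to the front, leaning back on the fence by 1 to 17 degrees, within 30 mm of the middle of the rack, and the keeper is swung across its front (joint at least 1.3 rad) (all of step 1 and value of joint keeper above 1.3 rad and linear speed of tray below 0.02 m/s); the robot touches nothing.
It fails at once if another thing on the bench is moved by more than 4 cm (distance of any of carrier_1, carrier_2, glasses, pen, pen_cap from where it was at the start of the episode above 0.04 m).
It also fails if it takes over 51 s, if anything falls off the work surface, if the arm or the gripper's body presses on something with over 40 N, if the wrist force passes 120 N, or if a joint passes its speed limit or range.

## Working session

There is one attempt and no reset: what is moved stays moved. The work goes in short steps, Python scripts to look and compute and a tool call to move; the robot and the scene stay as the last step left them, time stands still between calls to the robot, and variables do not carry over. Pictures are saved under pics/ and viewed, and the job is handed in when it is done.

Besides the shell and the picture viewer there is one more tool, called after ">>>" as name(argument=value, ...), one argument or row to a line, values as JSON. move_arm: Moves the arm, as the interface text tells. Its arguments: {"type":"object","properties":{"commands":{"type":"array"},"jaw":{"type":"number"},"force":{"type":"number"}},"required":["commands"]}

```bash
mkdir -p pics; ls; python3 - <<'E'
from plant import ctrl
import cv2,json
s=ctrl.get_state();print(s)
for n in("scene","side","wrist"):
    im=ctrl.read_camera(n);cv2.imwrite(f"pics/{n}0.png",im[:,:,::-1]);
    c=ctrl.get_calibration(n);print(n,{k:(v.tolist() if hasattr(v,'tolist') else v) for k,v in c.items()})
print(ctrl.tip_extent)
E
```

```text
pics
{'time': 0.0, 'qpos': array([ 1.01300113e+00,  2.87183694e-01,  1.57819069e+00,  2.49017769e-06,
        1.27859725e+00, -1.50022013e-01]), 'dq': array([-0.00035706, -0.00043801, -0.00010582,  0.00021555, -0.00071622,
        0.00026429]), 'joint_efforts': array([ 1.47620362e-04, -4.05985951e+01, -2.92621887e+01, -1.18879220e-04,
        5.95646459e-03, -2.82395440e-07]), 'eef_pos': array([0.26733118, 0.61912026, 0.24392771]), 'tcp_rot': array([-0.38875556,  0.59164606,  0.38805356,  0.59011735]), 'contact_force': array([-0.40717709,  0.25314487,  0.09591401]), 'wrist_torque': array([-0.00023338, -0.00024526,  0.03924116]), 'opening': 1.004131988334657}
scene {'camera_matrix': [[463.7014631806339, 0.0, 278.0931524608182], [0.0, 463.7014631806339, 211.25306362314203], [0.0, 0.0, 1.0]], 'camera_from_world': [[-0.6548581667734474, -0.7557517564180635, 0.00025314251225443704, 0.2800396712503046], [-0.4868900350341948, 0.42163351821342115, -0.7649596525983399, 0.430233587649958], [0.578012867672096, -0.5010633283228625, -0.6440781519470253, 1.2068200835072846], [0.0, 0.0, 0.0, 1.0]]}
[... 179 characters left out ...]
.7871209761256183, 0.01877266321793388, 0.37123605336813664], [0.49021884642888147, 0.4024035537201896, -0.7731473744114372, -0.11311529135924082], [-0.6161147024273784, -0.4674526167392971, -0.6339485188533899, 1.7321399162683897], [0.0, 0.0, 0.0, 1.0]]}
wrist {'camera_matrix': [[340.6631444926915, 0.0, 279.2789934661414], [0.0, 340.6631444926915, 211.73706316618333], [0.0, 0.0, 1.0]], 'mount': [[-0.0010018144848566674, -0.27849247459849596, 0.9604378886527443, -0.12772200357505142], [0.00031650039933345145, -0.9604384108145277, -0.2784922958711057, 0.06993563310018387], [0.999999448097464, 2.4981359369212106e-05, 0.0010503240911884603, -0.00042428056147858495], [0.0, 0.0, 0.0, 1.0]]}
0.014
```

View pics/scene0.png

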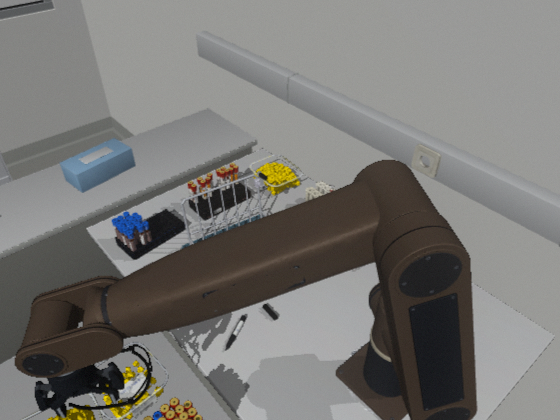

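View pics/side0.png

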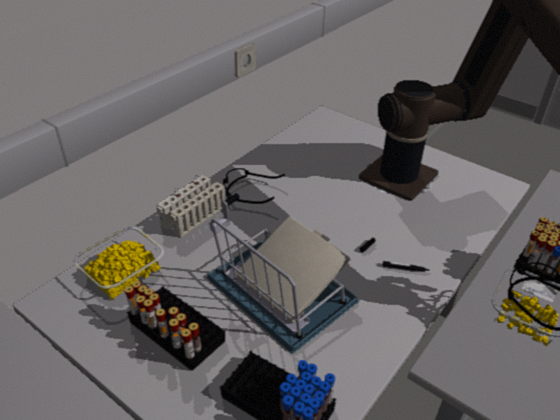

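View pics/wrist0.png

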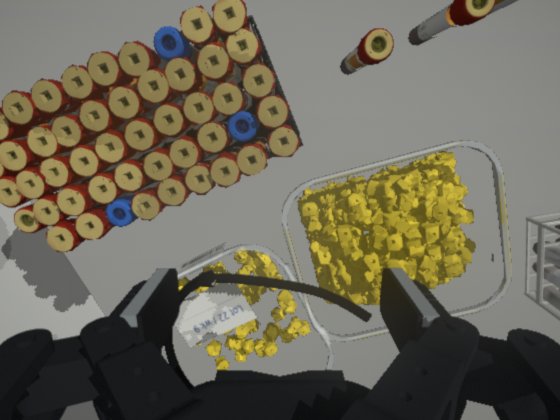

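```bash
python3 - <<'E'
import cv2
im=cv2.imread("pics/side0.png")[170:360,140:400]
cv2.imwrite("pics/side0z.png",cv2.resize(im,None,fx=3,fy=3,interpolation=cv2.INTER_CUBIC))
im=cv2.imread("pics/scene0.png")[140:300,80:340]
cv2.imwrite("pics/scene0z.png",cv2.resize(im,None,fx=3,fy=3,interpolation=cv2.INTER_CUBIC))
E
```

```text
(no output)
```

View pics/side0z.png

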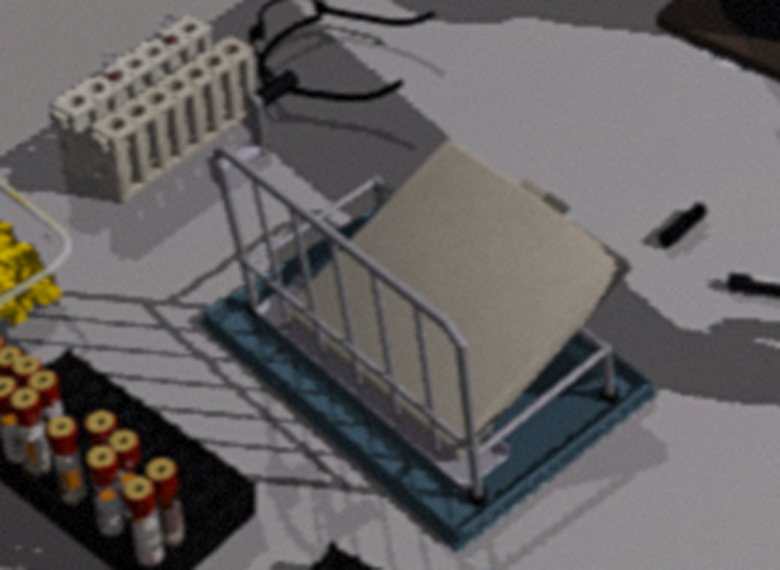

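View pics/scene0z.png

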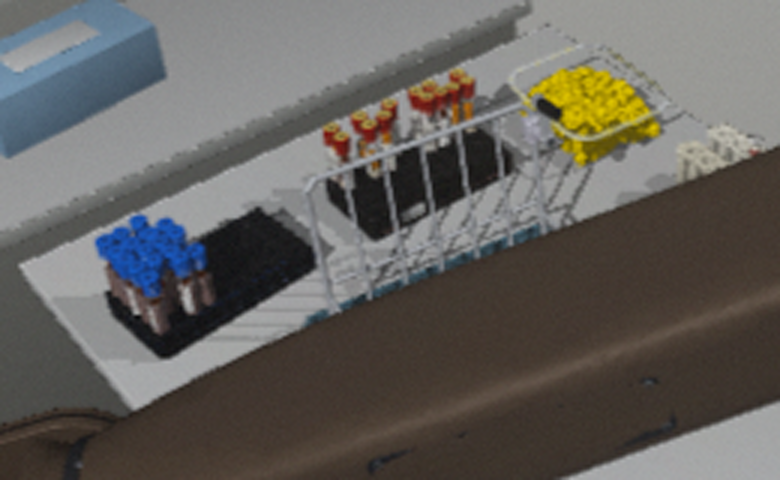

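```bash
cat > h.py <<'E'
import numpy as np,cv2
from scipy.optimize import least_squares
from scipy.spatial.transform import Rotation as R
from plant import ctrl
def proj(name,P):
    c=ctrl.get_calibration(name);T=np.array(c["camera_from_world"]);K=np.array(c["camera_matrix"])
    p=(T[:3,:3]@np.atleast_2d(P).T).T+T[:3,3];q=(K@p.T).T
    return q[:,:2]/q[:,2:]
def ray(name,uv):
    c=ctrl.get_calibration(name);T=np.array(c["camera_from_world"]);K=np.array(c["camera_matrix"])
    d=T[:3,:3].T@np.linalg.solve(K,[uv[0],uv[1],1]);o=-T[:3,:3].T@T[:3,3];return o,d
def onplane(name,uv,z):
    o,d=ray(name,uv);return o+d*(z-o[2])/d[2]
def rk(p,P):
    P=np.atleast_2d(P);return R.from_rotvec([0,0,p[2]]).apply(P)+[p[0],p[1],0]
E
python3 - <<'E'
from h import *
pts=[((457,549),(115,159,0)),((205,320),(115,-159,5)),((654,385),(-115,159,15)),
((477,495),(90,135,15)),((610,346),(-45,135,69)),((376,181),(-45,-135,69)),((462,335),(116,133,200)),((218,155),(116,-133,200))]
uv=np.array([[140+a[0]/3,170+a[1]/3] for a,_ in pts]);P=np.array([b for _,b in pts])/1000
f=lambda p:(proj("side",rk(p,P))-uv).ravel()
s=least_squares(f,[0.7,0.1,0],loss='soft_l1');print(s.x);print((s.fun if 0 else f(s.x)).reshape(-1,2).round(1))
E
```

```text
[ 0.60909275  0.01664441 -0.14896665]
[[ 6.2 -1. ]
 [ 2.8 -2.6]
 [ 7.6 -3.4]
 [ 0.2  0.2]
 [-2.2  3.6]
 [-1.3  1.7]
 [-1.2  2.8]
 [-0.6 -0.6]]
```

```bash
python3 - <<'E'
from h import *
pts=[((477,495),(90,135,15)),((610,346),(-45,135,69)),((376,181),(-45,-135,69)),((462,335),(116,133,200)),((218,155),(116,-133,200)),((250,308),(90,-135,15)),((610,395),(-45,135,15))]
uv=np.array([[140+a[0]/3,170+a[1]/3] for a,_ in pts]);P=np.array([b for _,b in pts])/1000
f=lambda p:(proj("side",rk(p,P))-uv).ravel()
s=least_squares(f,[0.7,0.1,0],loss='soft_l1');print(s.x);print(f(s.x).reshape(-1,2).round(1))
for z in [(115,159,0),(115,-159,0),(-115,159,0),(-115,159,15),(115,159,15)]:
    print(z,((proj("side",rk(s.x,np.array(z)/1000))-[140,170])*3).round())
for z,uvv in [(0,(457,549)),(15,(457,535)),(15,(654,385)),(15,(205,320))]:
    w=onplane("side",(140+uvv[0]/3,170+uvv[1]/3),z/1000); print(w, R.from_rotvec([0,0,-s.x[2]]).apply(w-[s.x[0],s.x[1],0]))
im=cv2.imread("pics/side0.png")[170:360,140:400];im=cv2.resize(im,None,fx=3,fy=3,interpolation=cv2.INTER_CUBIC)
L=[[(115,159,15),(115,-159,15),(-115,-159,15),(-115,159,15),(115,159,15)],[(90,135,16),(117,135,206),(117,-135,206),(90,-135,16)],[(-45,135,0),(-45,135,69),(-45,-135,69)],[(-45,135,69),(92,135,60)]]
for l in L:
    q=(proj("side",rk(s.x,np.array(l)/1000))-[140,170])*3
    cv2.polylines(im,[q.astype(int)],False,(0,0,255),1)
cv2.imwrite("pics/ov.png",im)
E
```

```text
[ 0.60455904  0.01492638 -0.13208353]
[[ 2.  -1.6]
 [-1.4  1.5]
 [-1.6  0.8]
 [ 1.   1.1]
 [ 0.  -1. ]
 [ 1.6 -1.6]
 [-3.4  0.5]]
(115, 159, 0) [[482. 540.]]
(115, -159, 0) [[215. 315.]]
(-115, 159, 0) [[676. 380.]]
(-115, 159, 15) [[678. 368.]]
(115, 159, 15) [[483. 528.]]
[0.75715404 0.14757959 0.        ] [0.13379545 0.15159448 0.        ]
[0.75624785 0.14632906 0.015     ] [0.13306185 0.1502355  0.015     ]
[0.53999599 0.18217704 0.015     ] [-0.08602756  0.15729091  0.015     ]
[ 0.7166082 -0.1496208  0.015    ] [ 0.13274401 -0.14835707  0.015     ]
```

View pics/ov.png

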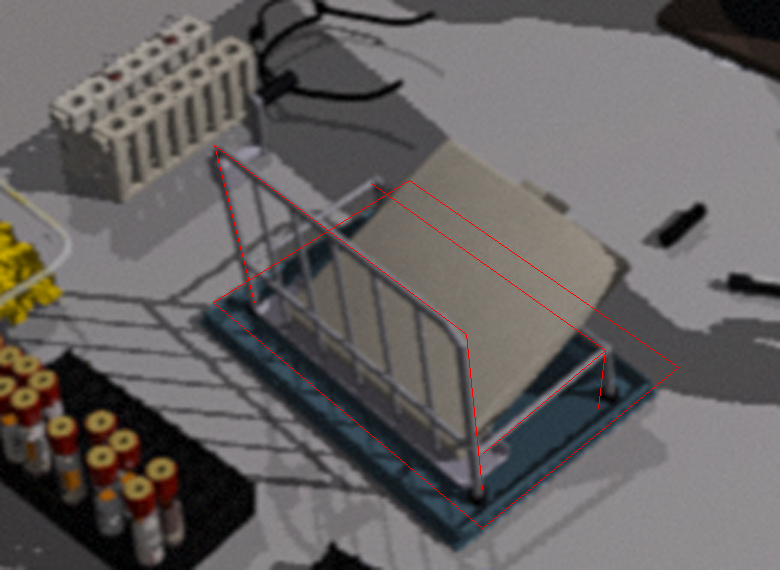

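```bash
python3 - <<'E'
from h import *
s=ctrl.get_state();M=R.from_quat(s['tcp_rot']).as_matrix();print(M.round(3));
print(np.degrees(np.arctan2(M[1,1],M[0,1])))
E
```

```text
[[-0.001 -0.918  0.397]
 [-0.002  0.397  0.918]
 [-1.     0.    -0.002]]
156.6313474389236
```

>>> move_arm(
  commands=[-1, 0, 0, -1, -1, 0, -0.5, -1, -1, 0, -1, -1, 0, 0, -1, -0.2, 0, -0.5, -1, 0, 0, -0.5, -1, 0, 0, -0.5, -1, 0, 0, -0.5, -1, 0, 0, -0.5, -1, 0, 0, -0.5, -1, 0, 0, -0.5, -1, 0, 0, -0.5, -1, 0, 0, -0.5, -1, 0, 0, -0.5, -1, 0, 0, -0.5, -1, 0, 0, -0.5, -1, 0, 0, -0.5, -1, 0, 0, -0.5, -1, 0, 0, -0.5, -1, 0, 0, -0.5, -1, 0],
  jaw=30,
)

```text
time: 2.65
eef_pos: [0.4014, 0.1355, 0.3201]
tcp_rot: [-0.467, 0.531, 0.467, 0.531]
contact_force: [0.7, -0.1, 0.5]
opening: 0.35
```

```bash
python3 - <<'E'
from plant import ctrl
import cv2
s=ctrl.get_state();print(s['time'],s['eef_pos'],s['tcp_rot'])
for n in("scene","side","wrist"):
    im=ctrl.read_camera(n);cv2.imwrite(f"pics/{n}1.png",im[:,:,::-1]);
E
```

```text
2.65 [0.40135143 0.13549611 0.32005227] [-0.46679935  0.53116162  0.46691799  0.53099273]
```

View pics/wrist1.png

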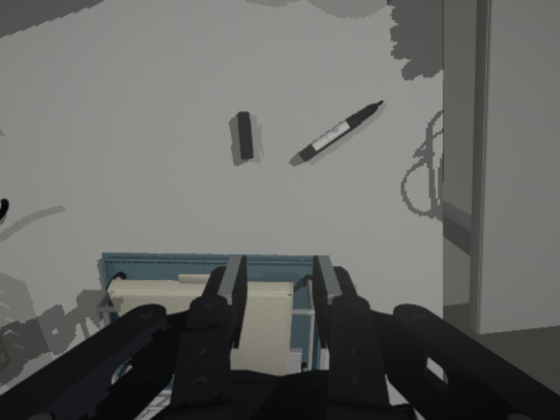

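View pics/scene1.png

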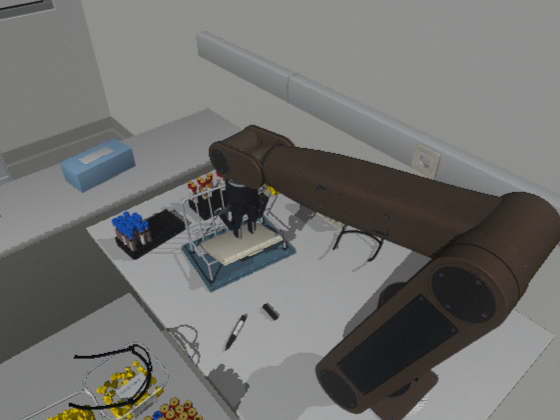

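```bash
python3 - <<'E'
import cv2
im=cv2.imread("pics/scene1.png")[165:295,165:315]
cv2.imwrite("pics/scene1z.png",cv2.resize(im,None,fx=4.5,fy=4.5,interpolation=cv2.INTER_CUBIC))
im=cv2.imread("pics/wrist1.png")[235:420,80:360]
cv2.imwrite("pics/wrist1z.png",cv2.resize(im,None,fx=2.8,fy=2.8,interpolation=cv2.INTER_CUBIC))
E
```

```text
(no output)
```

View pics/scene1z.png

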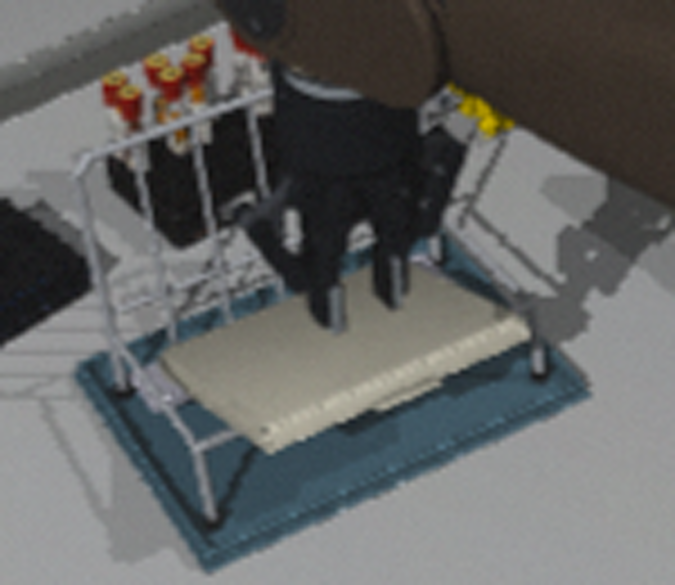

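View pics/wrist1z.png

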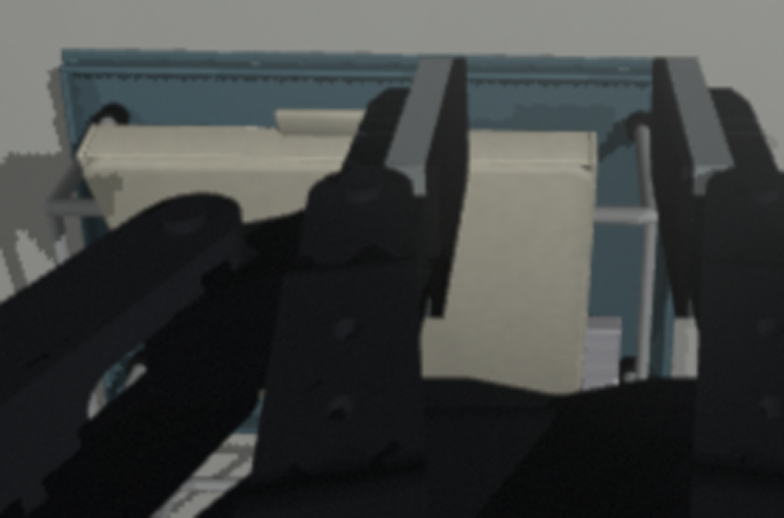

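```bash
python3 - <<'E'
from h import *
s=ctrl.get_state();Rw=R.from_quat([-0.46679935,0.53116162,0.46691799,0.53099273]).as_matrix();tw=np.array([0.40135143,0.13549611,0.32005227])
c=ctrl.get_calibration("wrist");K=np.array(c["camera_matrix"]);Mt=np.array(c["mount"])
def pw(P):
    P=np.atleast_2d(P);t=(P-tw)@Rw;q=(t-Mt[:3,3])@Mt[:3,:3];q=q@K.T;return q[:,:2]/q[:,2:]
S=lambda u,v:(140+u/3,170+v/3); C=lambda u,v:(165+u/4.5,165+v/4.5); W=lambda u,v:(80+u/2.8,235+v/2.8)
F='f'
obs=[("side",S(457,549),('p',115,159,0)),("side",S(205,322),('p',115,-159,0)),("side",S(654,388),('p',-115,159,10)),
("side",S(477,495),(F,90,135)),("side",S(610,397),(F,-45,135)),("side",S(250,310),(F,90,-135)),
("side",S(610,346),('r',-45,135,69)),("side",S(376,181),('r',-45,-135,69)),("side",S(460,330),('r',117,135,206)),("side",S(214,148),('r',117,-135,206)),
("scene",C(207,572),('p',-115,159,0)),("scene",C(77,372),('p',115,159,8)),("scene",C(590,392),('p',-115,-159,8)),
("scene",C(210,523),(F,-45,135)),("scene",C(540,375),(F,-45,-135)),("scene",C(122,388),(F,90,135)),("scene",C(78,158),('r',117,135,206)),
("wrist",W(63,51),('p',-115,-159,15)),("wrist",W(110,115),(F,-45,-135)),("wrist",W(640,122),(F,-45,135)),("wrist",W(652,217),('r',-45,135,69)),
]
def f(p,full=False):
    r=[]
    for n,uv,o in obs:
        if o[0]=='p': P=np.array(o[1:])/1000+[p[3],0,0]
        elif o[0]=='f': P=np.array([o[1]/1000,o[2]/1000,p[4]])
        else: P=np.array(o[1:])/1000
        P=rk(p,P); q=pw(P) if n=="wrist" else proj(n,P); r.append(q[0]-uv)
    return np.array(r).ravel()
s=least_squares(f,[0.6,0.015,-0.13,0.02,0.01],loss='soft_l1');print(s.x.round(4))
for o,r in zip(obs,f(s.x).reshape(-1,2)):print(o[0],o[2],r.round(1))
E
```

```text
[ 0.5982  0.0137 -0.1584  0.0231 -0.0011]
side ('p', 115, 159, 0) [-0.2  1. ]
side ('p', 115, -159, 0) [-2. -1.]
side ('p', -115, 159, 10) [ 2.5 -0.8]
side ('f', 90, 135) [1.1 1. ]
side ('f', -45, 135) [-3.5  3.4]
side ('f', 90, -135) [ 3.7 -0.7]
side ('r', -45, 135, 69) [-1.   0.7]
side ('r', -45, -135, 69) [ 0.9 -1.1]
side ('r', 117, 135, 206) [ 1.2 -0.6]
side ('r', 117, -135, 206) [ 2.2 -3.8]
scene ('p', -115, 159, 0) [-1.   0.4]
scene ('p', 115, 159, 8) [-1.7 -1.8]
scene ('p', -115, -159, 8) [ 0.4 -0.3]
scene ('f', -45, 135) [-1.1 -1.5]
scene ('f', -45, -135) [-2.1 -0.4]
scene ('f', 90, 135) [1.  2.6]
scene ('r', 117, 135, 206) [-0.7  1.1]
wrist ('p', -115, -159, 15) [-6.9 -0.3]
wrist ('f', -45, -135) [2.5 2.8]
wrist ('f', -45, 135) [-1.4  5.3]
wrist ('r', -45, 135, 69) [-1.2 -1.9]
```

```bash
python3 - <<'E'
from h import *
Rw=R.from_quat([-0.46679935,0.53116162,0.46691799,0.53099273]).as_matrix();tw=np.array([0.40135143,0.13549611,0.32005227])
c=ctrl.get_calibration("wrist");K=np.array(c["camera_matrix"]);Mt=np.array(c["mount"])
def pw(P):
    P=np.atleast_2d(P);t=(P-tw)@Rw;q=(t-Mt[:3,3])@Mt[:3,:3];q=q@K.T;return q[:,:2]/q[:,2:]
S=lambda u,v:(140+u/3,170+v/3); C=lambda u,v:(165+u/4.5,165+v/4.5); W=lambda u,v:(80+u/2.8,235+v/2.8)
a=np.radians(24)
def tray(x,y,z): # tray pt -> rack; foot (109?,20) at (84,16): half-length 102.5+tab
    # along tray +y: down-slope toward fence (cos,-sin); tray z: down/out open side
    d=np.array([np.cos(a),-np.sin(a)]); n=np.array([-np.sin(a),-np.cos(a)])
    q=np.array([84,16])+d*(y-109)+n*(z-20); return (q[0],x,q[1])
print(tray(0,-109,16.5))
obs=[("side",S(610,346),('r',-45,135,69)),("side",S(376,181),('r',-45,-135,69)),("side",S(460,330),('r',117,135,206)),("side",S(214,148),('r',117,-135,206)),
("scene",C(78,158),('r',117,135,206)),("wrist",W(652,217),('r',-45,135,69)),
("side",S(457,549),('p',1,1,0)),("side",S(205,322),('p',1,-1,0)),("side",S(654,388),('p',-1,1,10)),
("scene",C(207,572),('p',-1,1,0)),("scene",C(77,372),('p',1,1,8)),("scene",C(590,392),('p',-1,-1,8)),
("wrist",W(63,51),('p',-1,-1,15)),
("wrist",W(597,132),('t',103,-96,20)),("wrist",W(84,128),('t',-103,-96,20)),("side",S(453,138),('t',-103,-96,0)),("scene",C(268,452),('t',103,-96,20)),("scene",C(530,330),('t',-103,-96,20)),("wrist",W(277,112),('t',-25,-109,18))
]
def f(p):
    r=[]
    for n,uv,o in obs:
        if o[0]=='p': P=np.array([o[1]*p[4]+p[3],o[2]*p[5],o[3]/1000])
        elif o[0]=='t': P=np.array(tray(*o[1:]))/1000+[0,p[6],0]
        else: P=np.array(o[1:])/1000
        P=rk(p,P); q=pw(P) if n=="wrist" else proj(n,P); r.append(q[0]-uv)
    return np.array(r).ravel()
s=least_squares(f,[0.6,0.015,-0.13,0.02,.115,.159,0],loss='soft_l1');print(s.x.round(4))
for o,r in zip(obs,f(s.x).reshape(-1,2)):print(o[0],o[2],r.round(1))
E
```

```text
(np.float64(-113.72933151532169), 0, np.float64(107.86599729227355))
[ 0.603   0.0147 -0.152   0.0173  0.1135  0.1534  0.0042]
side ('r', -45, 135, 69) [-1.6  1.9]
side ('r', -45, -135, 69) [-0.3  0.1]
side ('r', 117, 135, 206) [0.7 1. ]
side ('r', 117, -135, 206) [ 1.  -2.3]
scene ('r', 117, 135, 206) [-1.9  0.7]
wrist ('r', -45, 135, 69) [-0.2  0.7]
side ('p', 1, 1, 0) [ 0.  -0.7]
side ('p', 1, -1, 0) [0.4 0.5]
side ('p', -1, 1, 10) [ 1.3 -2. ]
scene ('p', -1, 1, 0) [ 0.5 -0.1]
scene ('p', 1, 1, 8) [-0.5 -1.5]
scene ('p', -1, -1, 8) [-1.5  0.2]
wrist ('p', -1, -1, 15) [-1.8  0.7]
wrist ('t', 103, -96, 20) [0.1 0.6]
wrist ('t', -103, -96, 20) [ 0.9 -1.8]
side ('t', -103, -96, 0) [-2.1 -1.4]
scene ('t', 103, -96, 20) [-1.  -0.2]
scene ('t', -103, -96, 20) [-0.7  1.3]
wrist ('t', -25, -109, 18) [-1.2 -0.7]
```

```bash
cat >> h.py <<'E'
RK=[0.603,0.0147,-0.152]
def st():
    s=ctrl.get_state();M=R.from_quat(s['tcp_rot']).as_matrix()
    p=R.from_rotvec([0,0,-RK[2]]).apply(s['eef_pos']-[RK[0],RK[1],0])*1000
    f=R.from_rotvec([0,0,-RK[2]]).apply(s['contact_force'])
    yaw=np.degrees(np.arctan2(M[1,1],M[0,1])-RK[2])%360-180
    return s['time'],p.round(1),f.round(1),round(yaw,2)
def go(*t): # units (x,y,z)
    p=st()[1];d=(np.array(t)-p)/25;print("units tool x,y,z:",(-d[2]).round(2),(-d[0]).round(2),d[1].round(2))
E
python3 -c "
from h import *
print(st());go(-140,4,320);print(st()[3]/5)"
```

```text
(2.8, array([-217.6,   89.2,  320. ]), array([0.5, 0.2, 0.6]), np.float64(1.2))
units tool x,y,z: -0.0 -3.1 -3.41
0.24
```

>>> move_arm(
  commands=[0, -0.8, -0.85, 0.24, 0, -0.8, -0.85, 0, 0, -0.75, -0.85, 0, 0, -0.75, -0.86, 0, 1, 0, 0, 0, 1, 0, 0, 0, 1, 0, 0, 0, 1, 0, 0, 0, 1, 0, 0, 0, 1, 0, 0, 0, 1, 0, 0, 0, 1, 0, 0, 0, 0.6, 0, 0, 0, 0, 0, 0, 0, 0, 0, 0, 0],
  jaw=16,
)

```text
time: 4.68
eef_pos: [0.4666, 0.0411, 0.1063]
tcp_rot: [-0.462, 0.535, 0.461, 0.536]
contact_force: [0.6, 0.6, -0.4]
opening: 0.189
```

```bash
python3 - <<'E'
from h import *
print(st());go(-124,4,105)
a=ctrl.read_camera("scene")[165:345,130:390,::-1];b=ctrl.read_camera("side")[150:330,200:460,::-1]
im=np.hstack([cv2.resize(np.ascontiguousarray(t),None,fx=1.5,fy=1.5,interpolation=cv2.INTER_CUBIC) for t in(a,b)])
cv2.imwrite("pics/c2.png",im)
E
```

```text
(4.675, array([-138.9,    5.4,  106.3]), array([ 0.5,  0.7, -0.4]), np.float64(0.16))
units tool x,y,z: 0.05 -0.6 -0.06
```

View pics/c2.png

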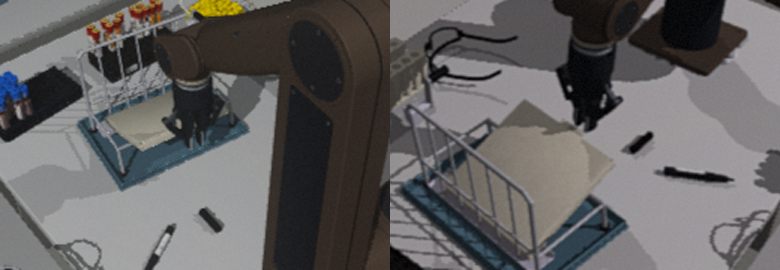

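>>> move_arm(
  commands=[0, -0.3, -0.06, 0, 0, -0.3, 0, 0, -0.5, -0.24, 0, 0, -0.5, -0.24, 0, 0, -0.48, -0.32, 0, 0, -0.48, -0.32, 0, 0],
)

```text
time: 5.52
eef_pos: [0.5048, 0.0336, 0.1543]
tcp_rot: [-0.458, 0.539, 0.465, 0.533]
contact_force: [-8.9, 0.4, 3.2]
opening: 0.189
```

```bash
python3 - <<'E'
from h import *
print(st())
a=ctrl.read_camera("scene")[165:345,130:390,::-1];b=ctrl.read_camera("side")[150:330,200:460,::-1]
im=np.hstack([cv2.resize(np.ascontiguousarray(t),None,fx=1.5,fy=1.5,interpolation=cv2.INTER_CUBIC) for t in(a,b)])
cv2.imwrite("pics/c3.png",im)
E
```

```text
(5.525, array([-99.9,   3.8, 154.3]), array([-8.9, -0.9,  3.2]), np.float64(0.17))
```

View pics/c3.png

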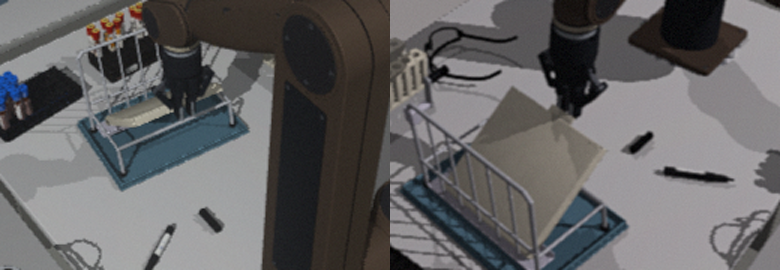

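>>> move_arm(
  commands=[-0.5, -0.34, 0, 0, -0.48, -0.38, 0, 0, -0.36, -0.38, 0, 0, -0.36, -0.38, 0, 0, -0.3, -0.42, 0, 0, -0.28, -0.42, 0, 0],
)

```text
time: 6.38
eef_pos: [0.5663, 0.0242, 0.2116]
tcp_rot: [-0.461, 0.536, 0.461, 0.536]
contact_force: [0.4, 0.2, -0.3]
opening: 0.186
```

```bash
python3 - <<'E'
from h import *
print(st())
a=ctrl.read_camera("scene")[165:345,130:390,::-1];b=ctrl.read_camera("side")[150:330,200:460,::-1]
im=np.hstack([cv2.resize(np.ascontiguousarray(t),None,fx=1.5,fy=1.5,interpolation=cv2.INTER_CUBIC) for t in(a,b)])
cv2.imwrite("pics/c4.png",im)
E
```

```text
(6.375, array([-37.7,   3.8, 211.6]), array([ 0.3,  0.2, -0.3]), np.float64(0.14))
```

View pics/c4.png

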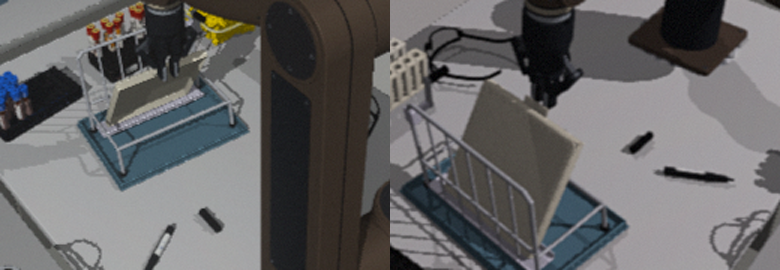

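>>> move_arm(
  commands=[-0.16, -0.52, 0, 0, -0.16, -0.52, 0, 0, -0.16, -0.5, 0, 0, -0.14, -0.5, 0, 0, -0.08, -0.5, 0, 0, -0.04, -0.5, 0, 0, 0, -0.44, 0, 0, 0, -0.44, 0, 0, 0, 0, 0, 0, 0, 0, 0, 0],
)

```text
time: 7.72
eef_pos: [0.6622, 0.0099, 0.2296]
tcp_rot: [-0.461, 0.536, 0.461, 0.536]
contact_force: [0.3, -0.4, -0.8]
opening: 0.189
```

```bash
python3 - <<'E'
from h import *
print(st())
a=ctrl.read_camera("scene")[165:345,130:390,::-1];b=ctrl.read_camera("side")[150:330,200:460,::-1]
im=np.hstack([cv2.resize(np.ascontiguousarray(t),None,fx=1.5,fy=1.5,interpolation=cv2.INTER_CUBIC) for t in(a,b)])
cv2.imwrite("pics/c5.png",im)
cv2.imwrite("pics/w5.png",ctrl.read_camera("wrist")[:,:,::-1])
E
```

```text
(7.725, array([ 59.2,   4.2, 229.6]), array([ 0.3, -0.4, -0.8]), np.float64(0.15))
```

View pics/c5.png

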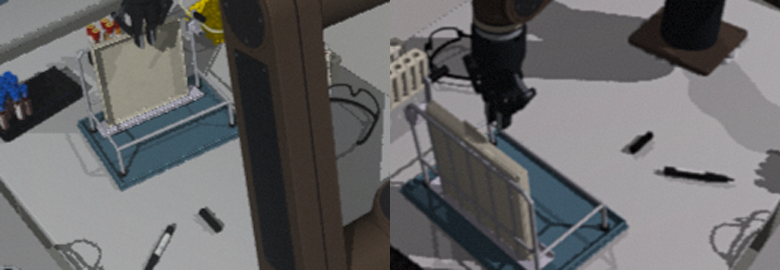

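View pics/w5.png

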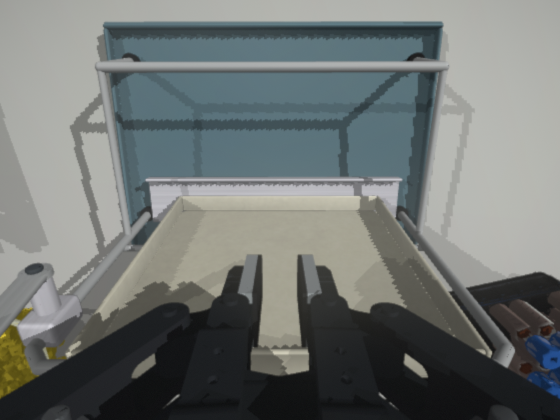

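>>> move_arm(
  commands=[0, 0.8, 0, 0, -0.8, 0.8, -0.8, 0, -0.8, 0.6, -0.8, 0, -0.8, 0.4, -0.8, 0, -0.4, 0, -0.6, 0, 0, 0, 0, 0],
  jaw=45,
)

```text
time: 8.62
eef_pos: [0.5874, -0.0556, 0.3008]
tcp_rot: [-0.461, 0.536, 0.46, 0.537]
contact_force: [0.8, 0.1, -0.1]
opening: 0.527
```

```bash
python3 - <<'E'
from h import *
s=ctrl.get_state();print(st());Rw=R.from_quat(s['tcp_rot']).as_matrix();tw=s['eef_pos']
im=ctrl.read_camera("wrist")[:,:,::-1].copy()
cv2.imwrite("pics/w6.png",im)
c=ctrl.get_calibration("wrist");K=np.array(c["camera_matrix"]);Mt=np.array(c["mount"])
def pw(P):
    P=np.atleast_2d(P);t=(P-tw)@Rw;q=(t-Mt[:3,3])@Mt[:3,:3];q=q@K.T;return q[:,:2]/q[:,2:]
for n,P in [("knobmid",(63,-135,233)),("knobend",(63-17,-135,233+2)),("knobbase",(80,-135,231)),("pivot",(79,-135,179)),("railR",(-45,-135,69)),("railL",(-45,135,69)),("fenceR",(117,-135,206))]:
    q=pw(rk(RK,np.array(P)/1000))[0];print(n,q.round());cv2.circle(im,(int(q[0]),int(q[1])),3,(0,0,255),-1)
cv2.imwrite("pics/w6o.png",im)
a=ctrl.read_camera("scene")[165:285,170:300,::-1]
cv2.imwrite("pics/s6.png",cv2.resize(np.ascontiguousarray(a),None,fx=4.5,fy=4.5,interpolation=cv2.INTER_CUBIC))
E
```

```text
(8.625, array([ -4.8, -71.8, 300.8]), array([ 0.8,  0.3, -0.1]), np.float64(0.06))
knobmid [185. 329.]
knobend [182. 308.]
knobbase [187. 348.]
pivot [203. 306.]
railR [219. 142.]
railL [479. 143.]
fenceR [199. 367.]
```

View pics/w6o.png

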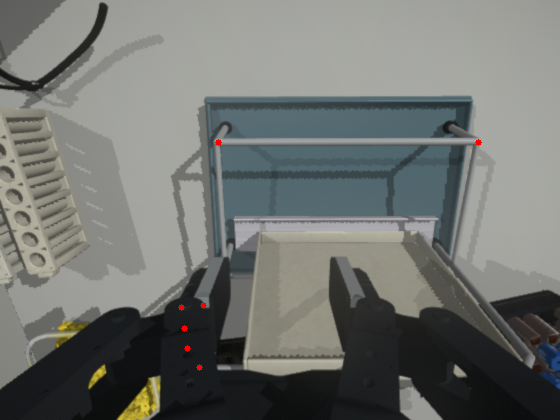

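View pics/s6.png

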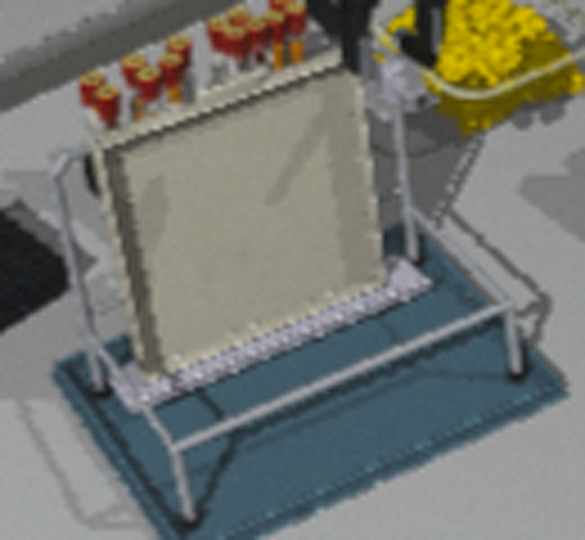

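```bash
python3 - <<'E'
from h import *
for q in (0,-.3,.3,.6):
  P=np.array([79-23+7*np.cos(q),-135+52*np.sin(q),179+3+51*np.cos(q)])/1000
  print(q,proj("scene",rk(RK,P)).round(1),proj("side",rk(RK,P)).round(1))
im=cv2.imread("pics/scene0.png")[160:200,235:285]
im2=cv2.imread("pics/side0.png")[180:240,190:250]
cv2.imwrite("pics/k.png",np.hstack([cv2.resize(im,(500,400),interpolation=cv2.INTER_CUBIC),cv2.resize(im2,(300,400),interpolation=cv2.INTER_CUBIC)]))
E
```

```text
0 [[264.1 175.2]] [[230.2 198.1]]
-0.3 [[268.2 174.4]] [[226.2 195.8]]
0.3 [[260.  177.3]] [[234.5 201.9]]
0.6 [[256.4 180.5]] [[238.8 206.8]]
```

View pics/k.png

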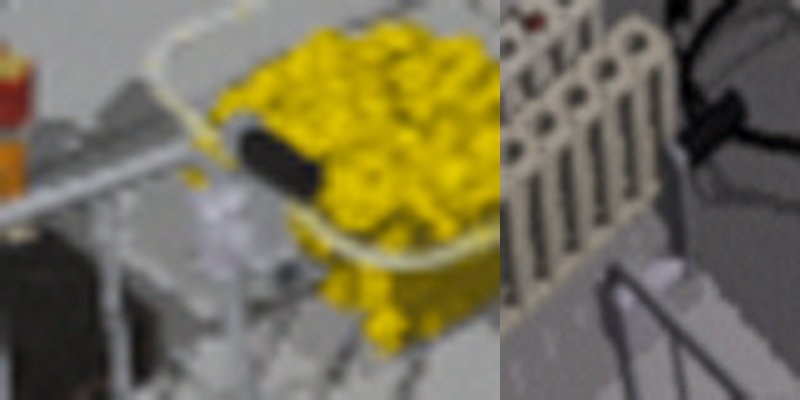

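```bash
python3 -c "
from h import *
go(54,-132,238)"
```

```text
units tool x,y,z: 2.44 -2.38 -2.45
```

>>> move_arm(
  commands=[-0.4, -0.6, -0.65, 0, 0, -0.6, -0.6, 0, 0, -0.6, -0.6, 0, 0, -0.58, -0.6, 0, 0.4, 0, 0, 0, 0.4, 0, 0, 0, 0, 0, 0, 0, 0, 0, 0, 0],
  jaw=50,
)

```text
time: 9.72
eef_pos: [0.6364, -0.1236, 0.2898]
tcp_rot: [-0.461, 0.536, 0.461, 0.536]
contact_force: [-0.3, -0.6, 0.2]
opening: 0.589
```

```bash
python3 - <<'E'
from h import *
s=ctrl.get_state();print(st());go(54,-132,238)
im=ctrl.read_camera("wrist")[:,:,::-1].copy()
cv2.imwrite("pics/w7.png",im)
E
```

```text
(9.725, array([  54. , -131.6,  289.8]), array([-0.2, -0.6,  0.2]), np.float64(0.18))
units tool x,y,z: 2.07 -0.0 -0.02
```

View pics/w7.png

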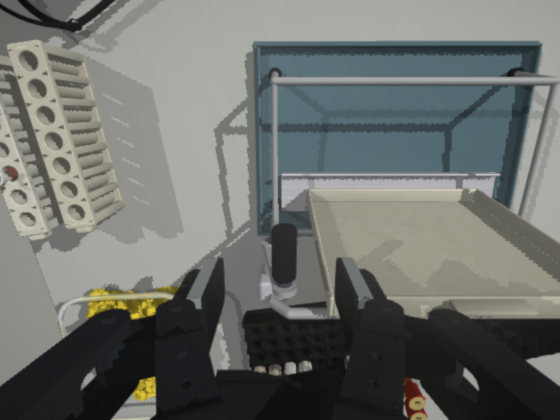

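>>> move_arm(
  commands=[0.7, 0, 0, 0, 0.7, 0, 0, 0, 0.65, 0, 0, 0, 0, 0, 0, 0, 0, 0, 0, 0],
)

```text
time: 10.4
eef_pos: [0.6368, -0.1242, 0.2387]
tcp_rot: [-0.461, 0.536, 0.461, 0.536]
contact_force: [-0.8, -1.0, 0.0]
opening: 0.585
```

```bash
python3 - <<'E'
from h import *
print(st())
im=ctrl.read_camera("wrist")[:,:,::-1].copy()
cv2.imwrite("pics/w8.png",im)
E
```

```text
(10.4, array([  54.5, -132.2,  238.7]), array([-0.7, -1.1,  0. ]), np.float64(0.14))
```

View pics/w8.png

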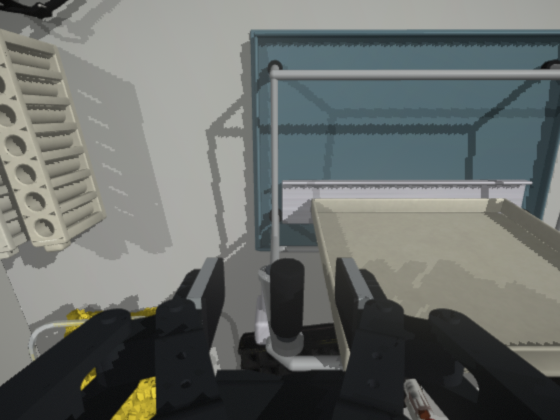

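>>> move_arm(
  commands=[0, 0, 0, 0, 0, 0, 0, 0, 0, 0, 0, 0, 0, 0, 0, 0, 0, 0, 0, 0, 0, 0, 0, 0],
  jaw=0,
  force=20,
)

```text
time: 11.2
eef_pos: [0.6369, -0.1241, 0.2394]
tcp_rot: [-0.462, 0.536, 0.461, 0.536]
contact_force: [-1.0, 1.6, 4.7]
opening: 0.163
```

```bash
python3 - <<'E'
from h import *
print(st(), ctrl.get_state()['opening']*85.4)
im=ctrl.read_camera("wrist")[:,:,::-1].copy()
cv2.imwrite("pics/w9.png",im)
E
```

```text
(11.2, array([  54.6, -132. ,  239.4]), array([-1.2,  1.5,  4.7]), np.float64(0.15)) 13.904806202812779
```

View pics/w9.png

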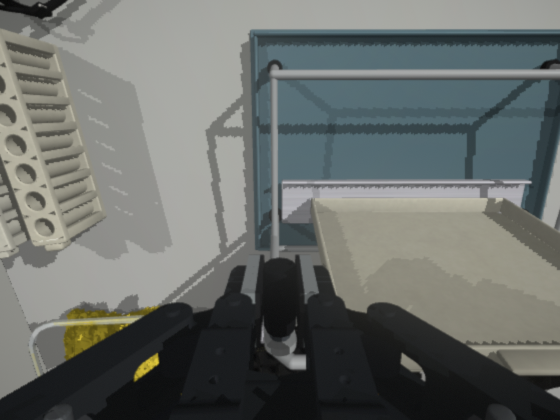

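>>> move_arm(
  commands=[0.06, 0.01, 0.41, 0, 0.15, 0.02, 0.4, 0, 0.23, 0.03, 0.37, 0, 0.3, 0.04, 0.31, 0],
)

```text
time: 11.75
eef_pos: [0.6396, -0.0867, 0.2193]
tcp_rot: [-0.461, 0.536, 0.461, 0.535]
contact_force: [0.5, -5.1, 0.5]
opening: 0.163
```

>>> move_arm(
  commands=[0.36, 0.05, 0.24, 0, 0.38, 0.05, 0.15, 0, 0.4, 0.06, 0.07, 0, 0, 0, 0, 0, 0, 0, 0, 0],
)

```text
time: 12.38
eef_pos: [0.6374, -0.076, 0.1919]
tcp_rot: [-0.462, 0.537, 0.461, 0.535]
contact_force: [-1.9, -8.2, 4.8]
opening: 0.161
```

```bash
python3 - <<'E'
from h import *
print(st(), ctrl.get_state()['opening']*85.4)
im=ctrl.read_camera("wrist")[:,:,::-1].copy()
cv2.imwrite("pics/w10.png",im)
a=ctrl.read_camera("scene")[165:285,170:300,::-1];b=ctrl.read_camera("side")[180:300,200:330,::-1]
cv2.imwrite("pics/c10.png",np.hstack([cv2.resize(np.ascontiguousarray(t),None,fx=3,fy=3,interpolation=cv2.INTER_CUBIC) for t in(a,b)]))
E
```

```text
(12.375, array([ 47.7, -84.5, 191.9]), array([-0.6, -8.4,  4.8]), np.float64(0.14)) 13.77380565526211
```

View pics/w10.png

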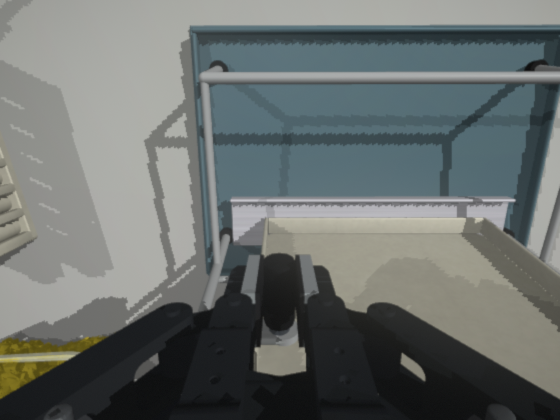

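View pics/c10.png

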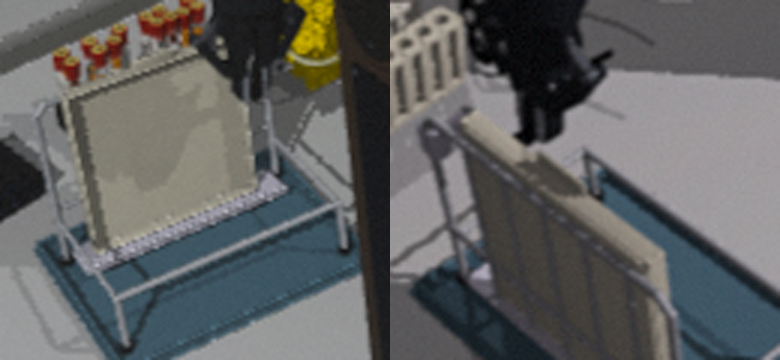

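>>> move_arm(
  commands=[0.1, 0, -0.1, 0, 0.06, 0, 0, 0, 0, 0, 0, 0],
)

```text
time: 12.9
eef_pos: [0.6375, -0.0762, 0.1915]
tcp_rot: [-0.461, 0.535, 0.462, 0.537]
contact_force: [-6.7, -0.8, 15.1]
opening: 0.164
```

>>> move_arm(
  commands=[0, 0, 0, 0, 0, 0, 0, 0, 0, 0, 0, 0, 0, 0, 0, 0, -0.5, 0, 0, 0, -0.8, 0, 0, 0, -1, 0, 0, 0, -1, 0.5, 0, 0, -0.5, 1, 0, 0, 0, 1, 0, 0, 0, 1, 0, 0, 0, 0.5, 0.5, 0, 0, 0, 0, 0],
  jaw=45,
)

```text
time: 14.52
eef_pos: [0.5402, -0.0493, 0.2839]
tcp_rot: [-0.462, 0.535, 0.461, 0.536]
contact_force: [0.7, -0.5, -0.3]
opening: 0.529
```

```bash
python3 - <<'E'
from h import *
print(st(), ctrl.get_state()['opening']*85.4)
s=ctrl.get_state();Rw=R.from_quat(s['tcp_rot']).as_matrix();tw=s['eef_pos']
im=ctrl.read_camera("wrist")[:,:,::-1].copy()
cv2.imwrite("pics/w11.png",im)
c=ctrl.get_calibration("wrist");K=np.array(c["camera_matrix"]);Mt=np.array(c["mount"])
def pw(P):
    P=np.atleast_2d(P);t=(P-tw)@Rw;q=(t-Mt[:3,3])@Mt[:3,:3];q=q@K.T;return q[:,:2]/q[:,2:]
for q in(1.2,1.3,1.4,1.5,1.57):
  P=rk(RK,np.array([79-23+7*np.cos(q),-135+52*np.sin(q),179+3+51*np.cos(q)])/1000)
  print(q,proj("scene",P).round(1),proj("side",P).round(1),pw(P).round(1))
a=ctrl.read_camera("scene")[165:285,170:300,::-1];b=ctrl.read_camera("side")[180:300,200:330,::-1]
cv2.imwrite("pics/c11.png",np.hstack([cv2.resize(np.ascontiguousarray(t),None,fx=3,fy=3,interpolation=cv2.INTER_CUBIC) for t in(a,b)]))
E
```

```text
(14.525, array([-52.3, -72.7, 283.9]), array([ 0.8, -0.4, -0.3]), np.float64(0.21)) 45.16547094062415
1.2 [[252.  188.8]] [[245.5 218. ]] [[260.7 365.8]]
1.3 [[251.7 190.3]] [[246.2 219.8]] [[263.1 360.5]]
1.4 [[251.6 191.8]] [[246.8 221.6]] [[264.9 355.3]]
1.5 [[251.6 193.2]] [[247.2 223.2]] [[265.9 350.1]]
1.57 [[251.7 194.1]] [[247.5 224.3]] [[266.3 346.6]]
```

View pics/w11.png

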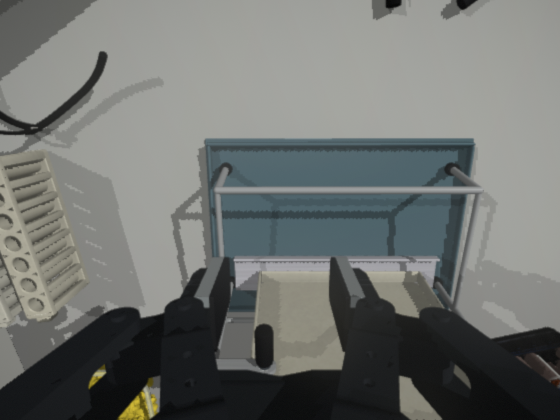

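View pics/c11.png

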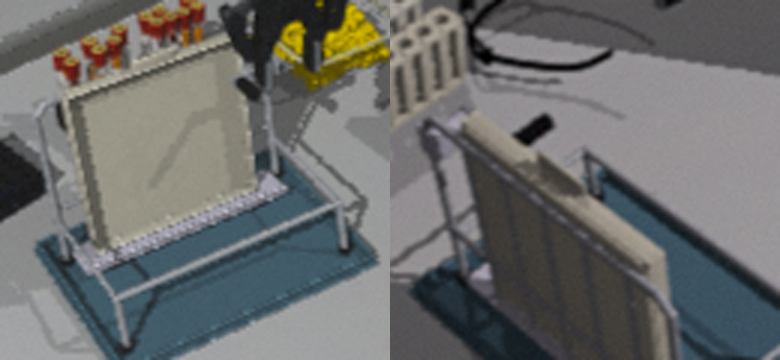

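```bash
python3 -c "
from plant import ctrl
print(ctrl.sign_off())"
```

```text
the job is handed in; nothing more can be done
None
```

The tray is standing in the foot channel, leaning back on the fence, and the keeper is swung down across its front. I handed the job in at about 14.5 s of the 51 s allowed; sign-off reports no verdict, so I don't know the result.

- **Method:** I pushed the tray up by its finger tab on an arc until it fell back on the fence. I then gripped the keeper knob and swung it down to its stop.
- **Keeper angle:** the last wrist and scene pictures put the knob at the spot expected for about 1.57 rad. Before I let go, the wrist felt about 15 N upward, which fits the keeper pressing on its stop.
- **Tray:** the last pictures show it upright with the tab up and the open side to the front. It sat about 4 mm from the rack's middle when I measured it lying down. I judged the lean and final position by eye and did not measure them again.
- **Robot and bystanders:** the gripper is clear of everything, with about 0 N on it. I never touched the bystanders, but I did not measure their positions at the end.
- **Measurements that disagreed:**
  - The drip pan fitted about 17 mm nearer the fence than the rack's origin, and about 11 mm narrower than listed. I therefore fitted the rack's position from its wires and the tray, which matched a later picture to about 1 pixel.
  - The side camera put the knob about 4 pixels from where the scene camera did at the start. The open jaws had enough room to absorb that.

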